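Three storage jars with their lids mixed up

TASK

After the washing-up the wooden lids were put back on the wrong storage jars, so none of them closes. Give each jar the lid of its own shape (round on round, square on square, oblong on oblong), sitting flat and fully home with its plug inside the mouth; the cork stand is free for putting a lid down on the way. Leave the jars, the mug and the pepper mill standing where they are.

Things in the scene. Friction and masses are not known exactly. Their poses are not given: they have to be found in the camera images.
- round_lid: Round light-wood lid: board 102 mm across, plug 76 mm across. Its origin is the centre of the underside of the plug, z up out of the knob. From the origin up: wooden plug 0 to 14 mm, overhanging board 14 to 24 mm, then in the middle a round wooden knob 26 mm across (20 mm at its root) from 24 to 54 mm: grip it there from above. 140 g give or take a quarter. At the start it lies loose on top of the oblong jar.
- square_lid: Square light-wood lid: board 90 x 90 mm, plug 66 x 66 mm, sides along its x and y axes (a quarter turn makes no difference). Its origin is the centre of the underside of the plug, z up out of the knob. From the origin up: wooden plug 0 to 14 mm, overhanging board 14 to 24 mm, then in the middle a round wooden knob 26 mm across (20 mm at its root) from 24 to 54 mm: grip it there from above. 140 g give or take a quarter. At the start it lies loose on top of the round jar.
- oblong_lid: Oblong light-wood lid: board 68 mm along its x by 126 mm along its y axis, plug 42 x 100 mm (a half turn makes no difference). Its origin is the centre of the underside of the plug, z up out of the knob. From the origin up: wooden plug 0 to 14 mm, overhanging board 14 to 24 mm, then in the middle a round wooden knob 26 mm across (20 mm at its root) from 24 to 54 mm: grip it there from above. 140 g give or take a quarter. At the start it lies loose on top of the square jar.
- round_jar: Round bellied white stoneware jar, open at the top, 85 mm high, belly 112 mm and rim 100 mm across, wall 7 mm, round mouth 86 mm across. Origin: centre of the underside, z up. Loose, about 0.7 kg. With its own lid home, the lid's origin is on the jar's axis 71 mm above the jar's origin.
- square_jar: Square white stoneware jar, open at the top, 78 mm high, outside 88 x 88 mm, wall 7 mm, square mouth 74 x 74 mm, sides along its x and y axes. Origin: centre of the underside, z up. Loose, about 0.7 kg. With its own lid home, the lid's origin is on the jar's axis 64 mm above the jar's origin, sides parallel.
- oblong_jar: Oblong white stoneware jar, open at the top, 70 mm high, outside 66 mm along its x by 124 mm along its y axis, wall 7 mm, mouth 52 x 110 mm. Origin: centre of the underside, z up. Loose, about 0.7 kg. With its own lid home, the lid's origin is on the jar's axis 56 mm above the jar's origin, long sides parallel.
- cork_stand: Round cork pot stand lying fixed on the worktop, 144 mm across, 15 mm thick, empty: a free spot for one lid. Origin: centre of the underside, z up.
- mug: White mug, 78 mm across and 97 mm high, handle to 110 mm overall; stands among the jars, not to be moved. Origin: on the underside, in the middle of the whole length with the handle: the cup's axis lies 16 mm along +y of it, the handle reaches to 55 mm along -y; z up.
- pepper_mill: Turned brown wooden pepper mill, 58 mm across, 170 mm high, standing behind the jars, not to be moved. Origin: centre of the underside, z up.
Things that resemble listed ones, but are neither listed nor needed, are in the scene too. What is shaped like the round_lid but black or purple is not meant.

How it is judged:
By the outcome, as a careful person would: the job done as asked, in the order asked, and still so for the second after the job is handed in, with the robot touching nothing.
It also fails if it takes over 104 s, if anything falls off the work surface, if the arm or the gripper's body presses on something with over 40 N, if the wrist force passes 120 N, or if a joint passes its speed limit or range.

ROBOT

A 6-joint arm with a two-finger parallel gripper is mounted at the origin on a cart in front of the work surface, level with it; the furniture and walls round the work are solid. World frame = base frame: x ahead of the robot, y to its left, z up, the work surface at z = 0. Lengths are in m, angles in rad, forces in N, time in s.
With the tool pointing down it reaches from about 0.375 to 0.975 m from the base axis. Payload 3.8 kg.
Tool frame: the origin (TCP) lies at the very end of the fingers, on their centre line; the grasp point (between the pads) lies 19 mm behind it (bot.pinch_z is the distance from the TCP to the grasp point, in m); x points along the fingers, y is the direction in which the jaws open and shut, and the axes are right-handed (so a half turn about x gives the same grasp; the last joint's range is limited). The gripper opens to 85 mm and grips with 20 to 120 N. Pads are 22 mm wide; open, the fingers measure 114 mm over their backs; the gripper's body (76 mm by 85 mm) begins 54 mm behind the grasp point. The pads swing forward as they close: fully open they stand 13 mm farther back than shut.
Start: joints at [1.099, 0.264, 1.604, -0, 1.274, -0.037], TCP at [0.284, 0.612, 0.231] pointing down, gripper open.
Joint ranges: [-2.63, 2.63], [-0.94, 2.18], [0.31, 2.57], [-1.31, 4.45], [0, 2.66], [-2.55, 2.55]. Speed limits (rad/s): [2.57, 2.57, 3.14, 3.14, 3.14, 3.14].

INTERFACE

Orientations are given as a rotation vector (axis times angle).
In Python, from workcell import monitor, imaging, finish_job, bot gives the robot as it stands.
- The arm moves only by the tool jog_arm, never from a script. Its argument "rows" is a list of rows, each a list of 7 numbers: the shift along the tool's x, y, z in m, then the turn, a rotation vector about the tool's x, y, z in rad, then the opening in per cent of the stroke, from 0 (shut) to 100 (fully open). A call has 1 to 20 rows; each row is the pose to reach, as a shift and turn from the pose measured when the call began, along the tool's axes at that moment; what a row does not reach only later rows make up. A row lasts 1/10 s, in which the tool goes at most 50 mm and 8.59 degrees, less where a joint would pass 70% of its speed; a pose out of reach is approached as far as the arm can. A call with a gripper value outside its range is refused whole. The fingers move at their own pace and stop on an object; "force" is the grip in N (left out, the last holds). Time passes only in rows, so rows that repeat a pose let the fingers close. It gives the time, the measured TCP pose, the force and the opening at its end, in the units of the state.
- monitor.read_state(): the state, without advancing time (a new reading comes with each control period).
- imaging.read_camera(name): name is "scene" or "side" or "wrist"; returns the picture (420x560x3 uint8, blue, green, red); there is no depth.
- imaging.camera_params(name): a dict with "fx", "fy", "cx", "cy" (pixels), "T" (4x4, takes a point from camera to world coordinates); the wrist camera has in their place "T_tool_cam" (4x4, takes a point from camera to tool coordinates, whose origin is the TCP and whose axes are the tool frame's). Camera axes: x right, y down, z forward; pixel columns grow to the right and rows downward; lengths in m; the calibration is good to about 2 mm. The wrist camera is an equidistant fisheye: a pixel r from the principal point sees the ray r / f radians off the axis. A picture is of the moment at which its call begins: read the wrist's pose just before it. camera_params takes no time and is no camera call.
- finish_job(): hands the job in, once; it reports no verdict.
The state is a dict: "time": time; "q": joint angles; "joint_vel": joint speeds; "joint_torque": joint torques, N m; "tool_pos": TCP position; "tcp_rot": TCP orientation; "wrist_force": force on the tool from outside, world axes, zero at the start; "torque": the same for the moment, N m; "width": opening from 0.0 (shut) to 1.0 (fully open).
Only numpy, scipy, OpenCV 4.12 (cv2) and the standard library are available. Lean on these libraries where they do the work, as an engineer would, in place of code of your own. Each camera call takes 0.05 s, during which the arm holds its last target. There are 200 camera calls.

## Working session

There is one attempt and no reset: what is moved stays moved. The work goes in short steps, Python scripts to look and compute and a tool call to move; the robot and the scene stay as the last step left them, time stands still between calls to the robot, and variables do not carry over. Pictures are saved under pics/ and viewed, about 12 in all and at most 16, crops included, and the job is handed in when it is done.

Besides the shell and the picture viewer there is one more tool, called after ">>>" as name(argument=value, ...) on one line, values as JSON. jog_arm: Moves the arm, as the interface text tells. Its arguments: {"type":"object","properties":{"rows":{"type":"array","items":{"type":"array","items":{"type":"number"}}},"force":{"type":"number"}},"required":["rows"]}

```bash
mkdir -p pics; ls
python3 - <<'E'
from workcell import monitor, imaging, bot
import cv2,numpy as np
np.set_printoptions(precision=4,suppress=True)
s=monitor.read_state();print(s['tool_pos'],s['tcp_rot'],s['width'],bot.pinch_z)
for n in ["scene","side","wrist"]:
    p=imaging.camera_params(n);print(n,p)
    im=imaging.read_camera(n);cv2.imwrite(f'pics/{n}0.png',im)
E
```

```text
pics
[0.284  0.6115 0.2299] [ 0.3393  1.5444 -0.3428] 0.9994315666534512 0.0187
scene {'fx': 444.24587932344235, 'fy': 444.24587932344235, 'cx': 277.117422520675, 'cy': 208.0217842603965, 'T': array([[-0.6908, -0.374 ,  0.6188, -0.0474],
       [-0.7228,  0.376 , -0.5797,  0.3375],
       [-0.0159, -0.8478, -0.5301,  0.6288],
       [ 0.    ,  0.    ,  0.    ,  1.    ]])}
side {'fx': 452.6734832661468, 'fy': 452.6734832661468, 'cx': 279.09013738377564, 'cy': 207.2726642701444, 'T': array([[ 0.9987, -0.0376,  0.0332,  0.5347],
       [-0.0492, -0.6001,  0.7984, -1.2394],
       [-0.0101, -0.7991, -0.6012,  0.8104],
       [ 0.    ,  0.    ,  0.    ,  1.    ]])}
wrist {'fx': 325.19226210127806, 'fy': 325.19226210127806, 'cx': 285.797192536211, 'cy': 210.76170305740254, 'T_tool_cam': array([[ 0.    , -0.2656,  0.9641, -0.1426],
       [ 1.    ,  0.    , -0.    ,  0.0001],
       [-0.    ,  0.9641,  0.2656, -0.0678],
       [ 0.    ,  0.    ,  0.    ,  1.    ]])}
```

View pics/scene0.png

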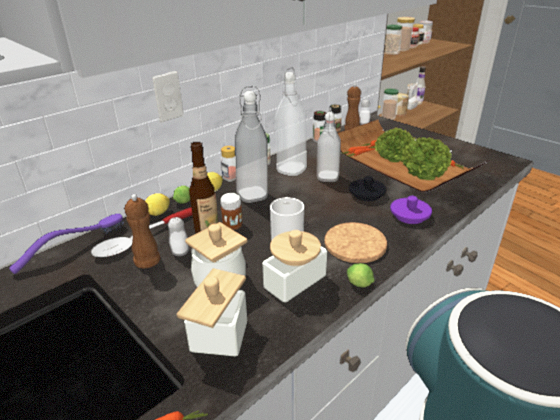

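View pics/side0.png

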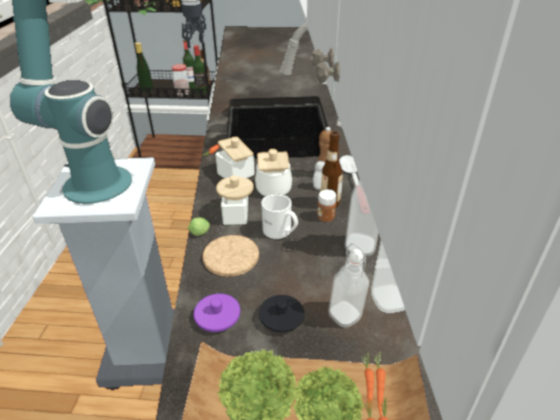

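```bash
cat > h.py <<'E'
import numpy as np, cv2
from scipy.spatial.transform import Rotation as R
from workcell import monitor, imaging, bot
np.set_printoptions(precision=4,suppress=True)
def ray(n,uv,st=None):
    p=imaging.camera_params(n); d=np.array([(uv[0]-p['cx'])/p['fx'],(uv[1]-p['cy'])/p['fy']])
    if n=='wrist':
        r=np.linalg.norm(d); v=np.r_[d/r*np.sin(r),np.cos(r)] if r>1e-9 else np.array([0,0,1.])
        T=np.eye(4);T[:3,:3]=R.from_rotvec(st['tcp_rot']).as_matrix();T[:3,3]=st['tool_pos'];T=T@p['T_tool_cam']
    else: v=np.r_[d,1];T=p['T']
    v=T[:3,:3]@v; return T[:3,3],v/np.linalg.norm(v)
def onz(n,uv,z,st=None):
    o,v=ray(n,uv,st); return o+v*(z-o[2])/v[2]
def tri(a,b):
    (o1,v1),(o2,v2)=a,b
    s=np.linalg.lstsq(np.c_[v1,-v2],o2-o1,rcond=None)[0]
    p,q=o1+s[0]*v1,o2+s[1]*v2; return (p+q)/2,np.linalg.norm(p-q)
E
python3 - <<'E'
from h import *
for n,a,b,z in [('sq',(215,229),(272,154),.139-.004),('obl',(211,280),(235,144),.132),('rnd',(296,236),(235,181),.124),]:
    print(n,tri(ray('scene',a),ray('side',b)),onz('scene',a,z),onz('side',b,z))
print('stand',onz('scene',(356,242),.015),onz('side',(231,255),.015))
print('mug',onz('scene',(287,206),.097),onz('side',(277,206),.097))
print('mill',onz('side',(327,133),.17),onz('scene',(135,202),.17))
s=monitor.read_state();M=R.from_rotvec(s['tcp_rot']).as_matrix();print(M,s['q'])
E
```

```text
sq (array([ 0.5652, -0.0682,  0.1287]), np.float64(0.002389558153304097)) [ 0.5592 -0.0633  0.135 ] [ 0.564  -0.0806  0.135 ]
obl (array([0.4543, 0.022 , 0.1187]), np.float64(0.008040120205858996)) [0.4463 0.0303 0.132 ] [ 0.4531 -0.0074  0.132 ]
rnd (array([ 0.4556, -0.1826,  0.1112]), np.float64(0.0025663707177968976)) [ 0.4416 -0.1696  0.124 ] [ 0.458  -0.2007  0.124 ]
stand [ 0.4326 -0.3601  0.015 ] [ 0.4454 -0.3788  0.015 ]
mug [ 0.5637 -0.266   0.097 ] [ 0.5689 -0.286   0.097 ]
mill [ 0.7319 -0.0273  0.17  ] [0.7074 0.0216 0.17  ]
[[-0.0008  0.4213  0.9069]
 [-0.0016  0.9069 -0.4213]
 [-1.     -0.0018 -0.0001]] [ 1.099   0.2646  1.6051  0.      1.2737 -0.0369]
```

>>> jog_arm(rows=[[-0.07, -0.545, 0.469, 0, 0, 0, 100], [-0.07, -0.545, 0.469, 0, 0, 0, 100], [-0.07, -0.545, 0.469, 0, 0, 0, 100], [-0.07, -0.545, 0.469, 0, 0, 0, 100], [-0.07, -0.545, 0.469, 0, 0, 0, 100], [-0.07, -0.545, 0.469, 0, 0, 0, 100], [-0.07, -0.545, 0.469, 0, 0, 0, 100], [-0.07, -0.545, 0.469, 0, 0, 0, 100], [-0.07, -0.545, 0.469, 0, 0, 0, 100], [-0.07, -0.545, 0.469, 0, 0, 0, 100], [-0.07, -0.545, 0.469, 0, 0, 0, 100], [-0.07, -0.545, 0.469, 0, 0, 0, 100], [-0.07, -0.545, 0.469, 0, 0, 0, 100], [-0.07, -0.545, 0.469, 0, 0, 0, 100], [-0.07, -0.545, 0.469, 0, 0, 0, 100], [-0.07, -0.545, 0.469, 0, 0, 0, 100], [-0.07, -0.545, 0.469, 0, 0, 0, 100], [-0.07, -0.545, 0.469, 0, 0, 0, 100]])

```text
time: 1.95
tool_pos: [0.4794, -0.079, 0.3007]
tcp_rot: [0.339, 1.545, -0.341]
wrist_force: [0.1, 1.3, -0.5]
width: 1.002
```

Run:
```python
from h import *
import pickle
s=monitor.read_state();im=imaging.read_camera('wrist');cv2.imwrite('pics/w1.png',im);pickle.dump(s,open('w1.pkl','wb'))
print(s['time'],s['tool_pos'],s['q'],R.from_rotvec(s['tcp_rot']).as_matrix())
```

```text
1.95 [ 0.4794 -0.079   0.3007] [-0.2137 -0.1362  1.9012 -0.0012  1.378  -1.3504] [[-0.0017  0.4204  0.9073]
 [-0.0009  0.9073 -0.4204]
 [-1.     -0.0015 -0.0012]]
```

View pics/w1.png

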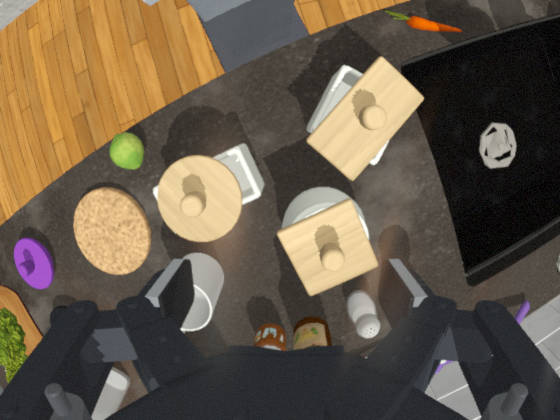

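Run:
```python
from h import *
import pickle
s=pickle.load(open('w1.pkl','rb'));im=cv2.imread('pics/w1.png')
hsv=cv2.cvtColor(im,cv2.COLOR_BGR2HSV)
m=cv2.inRange(hsv,(10,50,130),(28,170,255))
m=cv2.morphologyEx(m,cv2.MORPH_OPEN,np.ones((3,3)))
for n,c,zb in [('rnd',(200,200),.094),('obl',(365,118),.102),('sq',(328,246),.109)]:
    mm=np.zeros_like(m);cv2.circle(mm,c,75,255,-1);mm&=m
    cs=max(cv2.findContours(mm,cv2.RETR_EXTERNAL,cv2.CHAIN_APPROX_NONE)[0],key=cv2.contourArea)
    cs=cv2.convexHull(cs)[:,0]
    P=np.array([onz('wrist',p,zb,s)[:2] for p in cs])*1000
    r=cv2.minAreaRect(P.astype(np.float32));print(n,len(cs),r,cv2.minEnclosingCircle(P.astype(np.float32)),cv2.boundingRect(cs))
for n,uv,z in [('rnd',(191,203),.124),('obl',(373,118),.132),('sq',(333,258),.139)]: print(n,onz('wrist',uv,z,s),onz('wrist',uv,z-.03,s))
print('stand',onz('wrist',(112,231),.015,s))
```

```text
rnd 36 ((450.6878662109375, -176.14358520507812), (101.9685287475586, 100.77345275878906), 66.06946563720703) ((455.1792297363281, -175.485107421875), 54.91517639160156) (157, 155, 86, 87)
obl 19 ((446.2486572265625, 30.949443817138672), (68.47129821777344, 125.72884368896484), 25.222957611083984) ((446.421875, 30.872135162353516), 69.6241226196289) (307, 57, 117, 124)
sq 20 ((562.5256958007812, -63.57929992675781), (91.75166320800781, 91.74250793457031), 0.49589434266090393) ((562.8245849609375, -64.0840835571289), 62.15171432495117) (277, 199, 102, 97)
rnd [ 0.4484 -0.1737  0.124 ] [ 0.4512 -0.1853  0.094 ]
obl [0.4466 0.029  0.132 ] [0.4493 0.0366 0.102 ]
sq [ 0.5597 -0.063   0.139 ] [ 0.5737 -0.0643  0.109 ]
stand [ 0.4411 -0.3578  0.015 ]
```

>>> jog_arm(force=35, rows=[[0.03, -0.1, 0.014, 0, 0, 0, 60], [0.05, -0.1, 0.014, 0, 0, 0, 60], [0.1, -0.1, 0.014, 0, 0, 0, 60], [0.15, -0.1, 0.014, 0, 0, 0, 60], [0.18, -0.1, 0.014, 0, 0, 0, 60], [0.195, -0.1, 0.014, 0, 0, 0, 60], [0.203, -0.1, 0.014, 0, 0, 0, 60], [0.203, -0.1, 0.014, 0, 0, 0, 60], [0.203, -0.1, 0.014, 0, 0, 0, 0], [0.203, -0.1, 0.014, 0, 0, 0, 0], [0.203, -0.1, 0.014, 0, 0, 0, 0], [0.203, -0.1, 0.014, 0, 0, 0, 0], [0.203, -0.1, 0.014, 0, 0, 0, 0], [0.203, -0.1, 0.014, 0, 0, 0, 0]])

```text
time: 3.4
tool_pos: [0.4515, -0.176, 0.0999]
tcp_rot: [0.339, 1.541, -0.341]
wrist_force: [0.1, 2.2, 6.0]
width: 0.285
```

>>> jog_arm(rows=[[-0.03, 0, 0, 0, 0, 0, 0], [-0.07, 0, 0, 0, 0, 0, 0], [-0.07, -0.04, 0.016, 0, 0, 0, 0], [-0.07, -0.08, 0.032, 0, 0, 0, 0], [-0.07, -0.12, 0.048, 0, 0, 0, 0], [-0.07, -0.15, 0.06, 0, 0, 0, 0], [-0.06, -0.171, 0.068, 0, 0, 0, 0], [-0.03, -0.171, 0.068, 0, 0, 0, 0], [0.01, -0.171, 0.068, 0, 0, 0, 0], [0.035, -0.171, 0.068, 0, 0, 0, 0], [0.045, -0.171, 0.068, 0, 0, 0, 0], [0.053, -0.171, 0.068, 0, 0, 0, 0], [0.053, -0.171, 0.068, 0, 0, 0, 0]])

```text
time: 4.7
tool_pos: [0.4415, -0.3598, 0.0471]
tcp_rot: [0.339, 1.542, -0.341]
wrist_force: [0.4, -0.2, -1.7]
width: 0.289
```

Run:
```python
from h import *
s=monitor.read_state();print(s['wrist_force'],s['tool_pos'],s['width'],R.from_rotvec(s['tcp_rot']).as_matrix())
```

```text
[ 0.416  -0.1678 -1.6846] [ 0.4415 -0.3598  0.0471] 0.2885781284506051 [[ 0.0018  0.42    0.9075]
 [-0.0016  0.9075 -0.42  ]
 [-1.     -0.0007  0.0022]]
```

>>> jog_arm(rows=[[0.003, 0, 0, 0, 0, 0, 0], [0.003, 0, 0, 0, 0, 0, 60], [0.003, 0, 0, 0, 0, 0, 60], [0.003, 0, 0, 0, 0, 0, 60], [-0.04, 0, 0, 0, 0, 0, 60], [-0.08, 0, 0, 0, 0, 0, 60], [-0.253, 0.27, -0.083, 0, 0, 0, 100], [-0.253, 0.27, -0.083, 0, 0, 0, 100], [-0.253, 0.27, -0.083, 0, 0, 0, 100], [-0.253, 0.27, -0.083, 0, 0, 0, 100], [-0.253, 0.27, -0.083, 0, 0, 0, 100], [-0.253, 0.27, -0.083, 0, 0, 0, 100], [-0.253, 0.27, -0.083, 0, 0, 0, 100], [-0.253, 0.27, -0.083, 0, 0, 0, 100], [-0.253, 0.27, -0.083, 0, 0, 0, 100]])

```text
time: 6.2
tool_pos: [0.4794, -0.0793, 0.3004]
tcp_rot: [0.337, 1.54, -0.34]
wrist_force: [-0.4, 0.1, 0.7]
width: 1.002
```

```bash
cat >> h.py <<'E'
import pickle
def shot(n):
    s=monitor.read_state();im=imaging.read_camera('wrist');cv2.imwrite(f'pics/{n}.png',im);pickle.dump(s,open(n+'.pkl','wb'))
    print(s['time'],s['tool_pos'],s['width'],R.from_rotvec(s['tcp_rot']).as_matrix());return s,im
def lid(im,s,c,zb,rad=75):
    m=cv2.inRange(cv2.cvtColor(im,cv2.COLOR_BGR2HSV),(10,50,130),(28,170,255))
    m=cv2.morphologyEx(m,cv2.MORPH_OPEN,np.ones((3,3)))
    mm=np.zeros_like(m);cv2.circle(mm,c,rad,255,-1);mm&=m
    cs=max(cv2.findContours(mm,cv2.RETR_EXTERNAL,cv2.CHAIN_APPROX_NONE)[0],key=cv2.contourArea)
    P=np.array([onz('wrist',p,zb,s)[:2] for p in cv2.convexHull(cs)[:,0]])*1000
    return cv2.minAreaRect(P.astype(np.float32))
E
python3 - <<'E'
from h import *
shot('w2')
E
```

```text
6.2 [ 0.4794 -0.0793  0.3004] 1.0024247752348336 [[ 0.0034  0.4184  0.9083]
 [-0.0026  0.9083 -0.4184]
 [-1.     -0.0009  0.0041]]
```

View pics/w2.png

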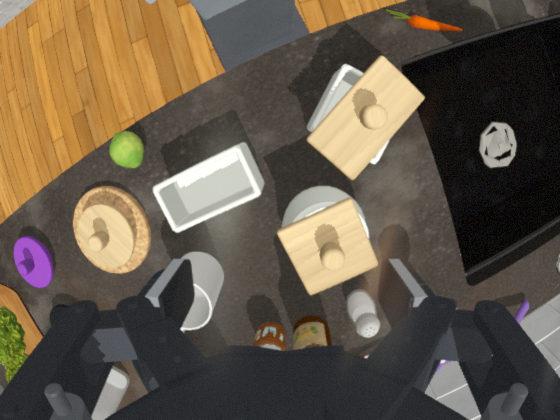

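Run:
```python
from h import *
s=pickle.load(open('w2.pkl','rb'));im=cv2.imread('pics/w2.png')
print('obl lid',lid(im,s,(365,118),.102)); print('sq lid',lid(im,s,(328,246),.109)); print('rnd lid',lid(im,s,(108,237),.039,40))
g=cv2.cvtColor(im,cv2.COLOR_BGR2GRAY)
for t in (150,180,200,215,230):
    m=(g>t).astype(np.uint8)*255;mm=np.zeros_like(m);cv2.circle(mm,(209,187),66,255,-1);mm&=m
    cs=max(cv2.findContours(mm,cv2.RETR_EXTERNAL,cv2.CHAIN_APPROX_NONE)[0],key=cv2.contourArea)
    P=np.array([onz('wrist',p,.07,s)[:2] for p in cs[:,0]])*1000
    print(t,cv2.minAreaRect(P.astype(np.float32)))
cv2.imwrite('pics/c2.png',cv2.resize(im[130:250,130:290],None,fx=5,fy=5,interpolation=cv2.INTER_CUBIC))
```

```text
obl lid ((446.17022705078125, 30.92779541015625), (68.50242614746094, 125.80252075195312), 25.160741806030273)
sq lid ((564.4876708984375, -63.270320892333984), (95.7185287475586, 92.2923355102539), 0.49627554416656494)
rnd lid ((447.17071533203125, -351.5696105957031), (134.5210723876953, 118.43273162841797), 70.27413177490234)
150 ((448.530029296875, -169.11257934570312), (132.6063995361328, 66.7436752319336), 89.14383697509766)
180 ((448.43560791015625, -171.93275451660156), (125.90120697021484, 65.83079528808594), 88.93952941894531)
200 ((448.424072265625, -172.96292114257812), (123.42723083496094, 65.0656967163086), 89.11703491210938)
215 ((448.4758605957031, -172.99752807617188), (122.63587188720703, 64.61832427978516), 89.32650756835938)
230 ((448.5693664550781, -173.0719757080078), (121.8684310913086, 63.75975799560547), 89.24787139892578)
```

View pics/c2.png

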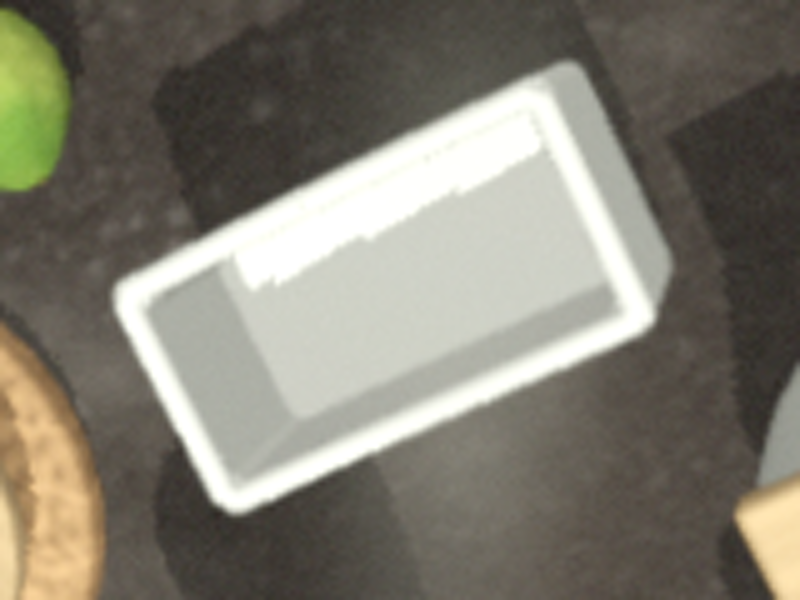

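>>> jog_arm(rows=[[0.03, 0.04, -0.036, 0, 0, 0, 60], [0.05, 0.086, -0.077, 0, 0, 0, 60], [0.08, 0.086, -0.077, 0, 0, 0, 60], [0.12, 0.086, -0.077, 0, 0, 0, 60], [0.155, 0.086, -0.077, 0, 0, 0, 60], [0.18, 0.086, -0.077, 0, 0, 0, 60], [0.192, 0.086, -0.077, 0, 0, 0, 60], [0.192, 0.086, -0.077, 0, 0, 0, 60], [0.192, 0.086, -0.077, 0, 0, 0, 0], [0.192, 0.086, -0.077, 0, 0, 0, 0], [0.192, 0.086, -0.077, 0, 0, 0, 0], [0.192, 0.086, -0.077, 0, 0, 0, 0], [0.192, 0.086, -0.077, 0, 0, 0, 0], [0.192, 0.086, -0.077, 0, 0, 0, 0]])

```text
time: 7.65
tool_pos: [0.4468, 0.0299, 0.1087]
tcp_rot: [0.338, 1.539, -0.34]
wrist_force: [0.1, -3.1, 6.2]
width: 0.29
```

>>> jog_arm(rows=[[-0.03, 0, 0, 0, 0, 0, 0], [-0.07, 0, 0, 0, 0, 0, 0], [-0.1, -0.03, 0.014, 0.1, 0, 0, 0], [-0.1, -0.07, 0.033, 0.2, 0, 0, 0], [-0.1, -0.11, 0.052, 0.3, 0, 0, 0], [-0.1, -0.15, 0.07, 0.4, 0, 0, 0], [-0.1, -0.175, 0.082, 0.454, 0, 0, 0], [-0.1, -0.184, 0.086, 0.454, 0, 0, 0], [-0.1, -0.184, 0.086, 0.454, 0, 0, 0]])

```text
time: 8.55
tool_pos: [0.4469, -0.1735, 0.2089]
tcp_rot: [0.693, 1.453, -0.693]
wrist_force: [-0.5, 0.5, -1.0]
width: 0.286
```

Run:
```python
from h import *
s,im=shot('w3')
```

```text
8.55 [ 0.4469 -0.1735  0.2089] 0.28624063463195887 [[ 0.0041  0.7758  0.631 ]
 [-0.0019  0.631  -0.7758]
 [-1.      0.002   0.004 ]]
```

View pics/w3.png

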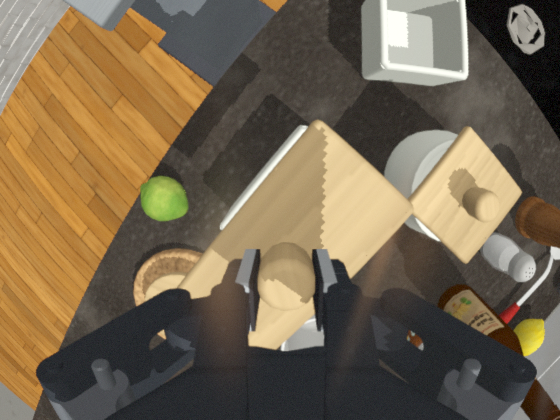

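```bash
cat >> h.py <<'E'
def edge(im,s,a,b,z,off=8,n=25):
    """refine edge line near pixels a-b by max gradient across; returns world points fit: mid, angle deg"""
    g=cv2.GaussianBlur(im,(3,3),0).astype(float).sum(2);a,b=np.array(a,float),np.array(b,float)
    d=(b-a)/np.linalg.norm(b-a);nn=np.array([-d[1],d[0]]);t=np.linspace(-off,off,8*off+1);P=[]
    for f in np.linspace(.08,.92,n):
        q=a+f*(b-a)+t[:,None]*nn
        v=cv2.remap(g,q[:,:1].astype(np.float32),q[:,1:].astype(np.float32),cv2.INTER_LINEAR)[:,0]
        P.append(onz('wrist',q[np.argmax(abs(np.gradient(v)))],z,s)[:2]*1000)
    P=np.array(P);vx,vy,x,y=cv2.fitLine(P.astype(np.float32),cv2.DIST_HUBER,0,.01,.01).ravel()
    r=(P-[x,y])@[-vy,vx]
    return np.array([x,y]),np.degrees(np.arctan2(vy,vx)),np.median(abs(r))
E
python3 - <<'E'
from h import *
s=pickle.load(open('w3.pkl','rb'));im=cv2.imread('pics/w3.png')
zb=.2022
e1=edge(im,s,(318,121),(411,208),zb);e2=edge(im,s,(318,121),(200,262),zb)
print('lid short',e1,'lid long',e2)
e3=edge(im,s,(411,208),(325,305),zb);print('lid long right',e3)
print('jar outer',edge(im,s,(224,225),(300,129),.07))
# centre from edges: use direction
for e in (e2,e3):
    u=np.array([np.cos(np.radians(e[1])),np.sin(np.radians(e[1]))]);n=np.array([-u[1],u[0]]);print('dist tcp-long',(e[0]-s['tool_pos'][:2]*1000)@n)
u=np.array([np.cos(np.radians(e1[1])),np.sin(np.radians(e1[1]))]);n=np.array([-u[1],u[0]]);print('dist tcp-short',(e1[0]-s['tool_pos'][:2]*1000)@n)
E
```

```text
lid short (array([ 448.0665, -110.3478], dtype=float32), np.float32(-1.4191468), np.float64(0.08496921499392447)) lid long (array([ 412.0266, -159.8684], dtype=float32), np.float32(89.18231), np.float64(0.02964992431924252))
lid long right (array([ 478.937 , -141.4551], dtype=float32), np.float32(86.73844), np.float64(0.6322343407372939))
jar outer (array([ 420.0058, -171.3046], dtype=float32), np.float32(89.18707), np.float64(0.11849394761987042))
dist tcp-long 35.01847476114296
dist tcp-long -30.206491786098287
dist tcp-short 63.191613815375725
```

Run:
```python
from h import *
im=cv2.imread('pics/w3.png')
cv2.imwrite('pics/c3.png',cv2.resize(im[110:260,180:380],None,fx=4,fy=4,interpolation=cv2.INTER_CUBIC))
```

```text
(no output)
```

View pics/c3.png

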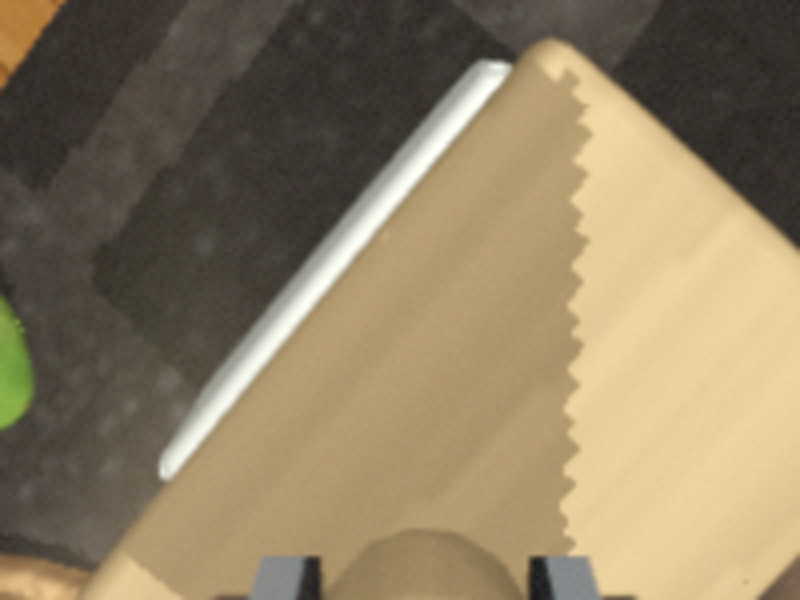

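>>> jog_arm(rows=[[0.0, 0.0017, 0.001, 0, 0, 0, 0], [0.04, 0.0017, 0.001, 0, 0, 0, 0], [0.08, 0.0017, 0.001, 0, 0, 0, 0], [0.1, 0.0017, 0.001, 0, 0, 0, 0], [0.105, 0.0017, 0.001, 0, 0, 0, 0], [0.11, 0.0017, 0.001, 0, 0, 0, 0], [0.115, 0.0017, 0.001, 0, 0, 0, 0], [0.119, 0.0017, 0.001, 0, 0, 0, 0], [0.121, 0.0017, 0.001, 0, 0, 0, 0], [0.121, 0.0017, 0.001, 0, 0, 0, 0]])

```text
time: 9.6
tool_pos: [0.4495, -0.1725, 0.0881]
tcp_rot: [0.692, 1.453, -0.692]
wrist_force: [-0.4, 1.0, -0.7]
width: 0.286
```

>>> jog_arm(rows=[[0.002, 0, 0, 0, 0, 0, 0], [0.002, 0, 0, 0, 0, 0, 60], [0.002, 0, 0, 0, 0, 0, 60], [0.002, 0, 0, 0, 0, 0, 60], [-0.04, 0, 0, 0, 0, 0, 60], [-0.08, 0, 0, 0, 0, 0, 60], [-0.21, 0.08, -0.051, 0, 0, 0, 100], [-0.21, 0.08, -0.051, 0, 0, 0, 100], [-0.21, 0.08, -0.051, 0, 0, 0, 100], [-0.21, 0.08, -0.051, 0, 0, 0, 100], [-0.21, 0.08, -0.051, 0, 0, 0, 100], [-0.21, 0.08, -0.051, 0, 0, 0, 100]])

```text
time: 10.8
tool_pos: [0.4776, -0.0823, 0.2967]
tcp_rot: [0.692, 1.455, -0.692]
wrist_force: [-0.6, 0.8, 0.2]
width: 1.0
```

Run:
```python
from h import *
s,im=shot('w4')
```

```text
10.8 [ 0.4776 -0.0823  0.2967] 1.0000668162817556 [[ 0.0024  0.775   0.6319]
 [-0.0017  0.6319 -0.775 ]
 [-1.      0.0008  0.0028]]
```

View pics/w4.png

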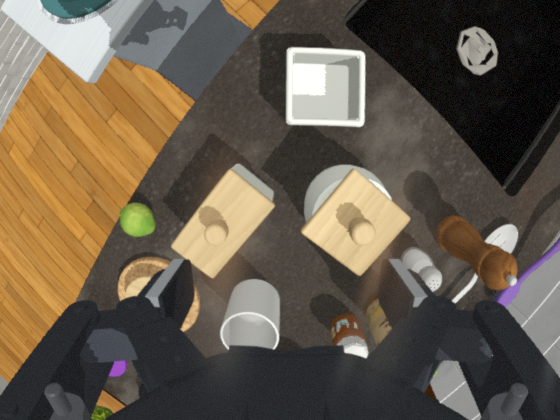

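Run:
```python
from h import *
s=pickle.load(open('w4.pkl','rb'));im=cv2.imread('pics/w4.png')
print('obl lid',lid(im,s,(222,222),.08,68)); print('sq lid',lid(im,s,(356,222),.109,68))
print('knob',onz('wrist',(362,231),.139,s))
g=cv2.cvtColor(im,cv2.COLOR_BGR2GRAY)
for t in (180,200,215,230):
    m=(g>t).astype(np.uint8)*255;mm=np.zeros_like(m);cv2.circle(mm,(326,87),62,255,-1);mm&=m
    cs=max(cv2.findContours(mm,cv2.RETR_EXTERNAL,cv2.CHAIN_APPROX_NONE)[0],key=cv2.contourArea)
    P=np.array([onz('wrist',p,.078,s)[:2] for p in cs[:,0]])*1000
    print(t,cv2.minAreaRect(P.astype(np.float32)))
```

```text
obl lid ((449.61309814453125, -171.20887756347656), (126.93394470214844, 68.72357940673828), 89.14967346191406)
sq lid ((562.4616088867188, -63.792213439941406), (91.3388671875, 90.4803237915039), 0.861710786819458)
knob [ 0.5593 -0.0626  0.139 ]
180 ((442.83819580078125, 30.50204849243164), (86.05805969238281, 87.43312072753906), 39.19684600830078)
200 ((442.8123474121094, 30.482017517089844), (85.99293518066406, 87.3458251953125), 39.19422149658203)
215 ((442.5330810546875, 30.750423431396484), (85.94986724853516, 86.30992126464844), 38.76408386230469)
230 ((442.7850646972656, 30.92352294921875), (84.82318115234375, 85.54271697998047), 38.8103141784668)
```

>>> jog_arm(rows=[[0.01, 0.04, 0.02, 0, 0, 0, 60], [0.04, 0.077, 0.038, 0, 0, 0, 60], [0.08, 0.077, 0.038, 0, 0, 0, 60], [0.12, 0.077, 0.038, 0, 0, 0, 60], [0.155, 0.077, 0.038, 0, 0, 0, 60], [0.173, 0.077, 0.038, 0, 0, 0, 60], [0.183, 0.077, 0.038, 0, 0, 0, 60], [0.183, 0.077, 0.038, 0, 0, 0, 60], [0.183, 0.077, 0.038, 0, 0, 0, 0], [0.183, 0.077, 0.038, 0, 0, 0, 0], [0.183, 0.077, 0.038, 0, 0, 0, 0], [0.183, 0.077, 0.038, 0, 0, 0, 0], [0.183, 0.077, 0.038, 0, 0, 0, 0], [0.183, 0.077, 0.038, 0, 0, 0, 0]])

```text
time: 12.25
tool_pos: [0.5621, -0.0638, 0.1143]
tcp_rot: [0.692, 1.453, -0.692]
wrist_force: [0.2, -0.6, 5.3]
width: 0.283
```

>>> jog_arm(rows=[[-0.03, 0, 0, 0, 0, 0, 0], [-0.07, 0, 0, 0, 0, 0, 0], [-0.1, -0.006, -0.025, -0.1, 0, 0, 0], [-0.1, -0.014, -0.06, -0.22, 0, 0, 0], [-0.1, -0.021, -0.095, -0.34, 0, 0, 0], [-0.1, -0.028, -0.125, -0.46, 0, 0, 0], [-0.1, -0.032, -0.143, -0.58, 0, 0, 0], [-0.1, -0.033, -0.149, -0.668, 0, 0, 0], [-0.1, -0.033, -0.149, -0.668, 0, 0, 0], [-0.1, -0.033, -0.149, -0.668, 0, 0, 0]])

```text
time: 13.25
tool_pos: [0.4418, 0.0311, 0.2133]
tcp_rot: [0.172, 1.561, -0.175]
wrist_force: [-0.6, 0.6, -2.9]
width: 0.285
```

Run:
```python
from h import *
s,im=shot('w5')
```

```text
13.25 [0.4418 0.0311 0.2133] 0.28541686997518423 [[ 0.003   0.2192  0.9757]
 [-0.002   0.9757 -0.2192]
 [-1.     -0.0013  0.0034]]
```

View pics/w5.png

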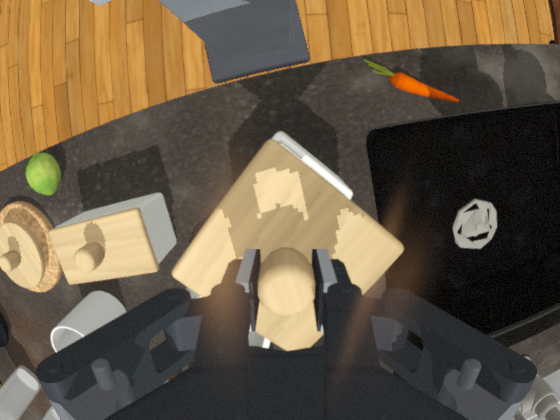

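Run:
```python
from h import *
s=pickle.load(open('w5.pkl','rb'));im=cv2.imread('pics/w5.png');zb=.208
for a,b in [((175,270),(270,141)),((278,143),(402,242))]:
    c,an,r=edge(im,s,a,b,zb);u=np.array([np.cos(np.radians(an)),np.sin(np.radians(an))]);n=np.array([-u[1],u[0]])
    print(c,an,r,'tcp->edge',(c-s['tool_pos'][:2]*1000)@n,n)
```

```text
[399.4153  13.7362] -50.648678 0.072346774642492 tcp->edge -43.790602298934 [0.7733 0.6341]
[419.382   70.2671] 39.028084 0.18332219636511426 tcp->edge 44.50602120100349 [-0.6297  0.7768]
```

>>> jog_arm(rows=[[0.03, -0.0008, -0.0005, 0, 0, 0, 0], [0.07, -0.0008, -0.0005, 0, 0, 0, 0], [0.095, -0.0008, -0.0005, 0, 0, 0, 0], [0.102, -0.0008, -0.0005, 0, 0, 0, 0], [0.107, -0.0008, -0.0005, 0, 0, 0, 0], [0.112, -0.0008, -0.0005, 0, 0, 0, 0], [0.116, -0.0008, -0.0005, 0, 0, 0, 0], [0.119, -0.0008, -0.0005, 0, 0, 0, 0], [0.119, -0.0008, -0.0005, 0, 0, 0, 0]])

```text
time: 14.2
tool_pos: [0.442, 0.03, 0.0946]
tcp_rot: [0.172, 1.56, -0.175]
wrist_force: [0.4, 0.5, -1.5]
width: 0.289
```

>>> jog_arm(rows=[[0.002, 0, 0, 0, 0, 0, 0], [0.002, 0, 0, 0, 0, 0, 60], [0.002, 0, 0, 0, 0, 0, 60], [0.002, 0, 0, 0, 0, 0, 60], [-0.04, 0, 0, 0, 0, 0, 60], [-0.08, 0, 0, 0, 0, 0, 60], [-0.225, -0.214, 0.097, 0, 0, 0, 100], [-0.225, -0.214, 0.097, 0, 0, 0, 100], [-0.225, -0.214, 0.097, 0, 0, 0, 100], [-0.225, -0.214, 0.097, 0, 0, 0, 100], [-0.225, -0.214, 0.097, 0, 0, 0, 100], [-0.225, -0.214, 0.097, 0, 0, 0, 100], [-0.225, -0.214, 0.097, 0, 0, 0, 100], [-0.225, -0.214, 0.097, 0, 0, 0, 100]])

```text
time: 15.6
tool_pos: [0.4887, -0.1996, 0.32]
tcp_rot: [0.174, 1.56, -0.175]
wrist_force: [0.5, 0.6, -0.3]
width: 1.0
```

Run:
```python
from h import *
s,im=shot('w6')
```

```text
15.6 [ 0.4887 -0.1996  0.32  ] 1.00025303311242 [[ 0.0034  0.2206  0.9753]
 [-0.0013  0.9754 -0.2206]
 [-1.     -0.0005  0.0036]]
```

View pics/w6.png

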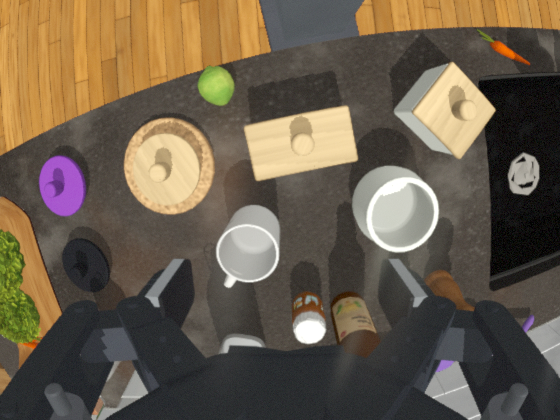

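Run:
```python
from h import *
s=pickle.load(open('w6.pkl','rb'));im=cv2.imread('pics/w6.png')
g=cv2.cvtColor(im,cv2.COLOR_BGR2GRAY)
def circ(m,c,rad,z):
    mm=np.zeros_like(m);cv2.circle(mm,c,rad,255,-1);mm&=m
    cs=max(cv2.findContours(mm,cv2.RETR_EXTERNAL,cv2.CHAIN_APPROX_NONE)[0],key=cv2.contourArea)
    P=np.array([onz('wrist',p,z,s)[:2] for p in cv2.convexHull(cs)[:,0]])*1000
    return cv2.fitEllipse(P.astype(np.float32)),cv2.minAreaRect(P.astype(np.float32))
for t in (200,225,235,245): print(t,circ((g>t).astype(np.uint8)*255,(400,208),50,.085))
print(im[172,190],im[172,205],im[200,160],im[125,170])
for t in (150,165,180):
    m=cv2.morphologyEx((g>t).astype(np.uint8)*255,cv2.MORPH_OPEN,np.ones((5,5)));print(t,circ(m,(166,172),44,.039))
print('knob',onz('wrist',(157,171.5),.069,s))
print('sq lid',lid(im,s,(445,108),.088,58),'obl lid',lid(im,s,(302,143),.08,62))
```

```text
200 (((563.5222778320312, -63.980567932128906), (99.10348510742188, 99.34555053710938), 39.07561492919922), ((563.2509155273438, -63.86296081542969), (98.78491973876953, 98.24815368652344), 75.54137420654297))
225 (((563.5027465820312, -63.84375), (98.03263092041016, 98.53691101074219), 34.14521789550781), ((563.235595703125, -63.92539596557617), (96.99298858642578, 97.72986602783203), 82.68354797363281))
235 (((563.648193359375, -63.8797607421875), (97.55680847167969, 97.88712310791016), 35.422943115234375), ((563.6395263671875, -63.798187255859375), (97.26590728759766, 95.70396423339844), 78.66756439208984))
245 (((563.6144409179688, -63.84449005126953), (97.02556610107422, 97.38691711425781), 47.67669677734375), ((563.1810913085938, -63.66276550292969), (96.5644302368164, 95.65299987792969), 75.57908630371094))
[171 221 247] [126 178 215] [159 209 235] [109 152 188]
150 (((446.84490966796875, -360.6920471191406), (116.66583251953125, 130.95840454101562), 156.8091278076172), ((448.2362365722656, -363.17095947265625), (129.44415283203125, 113.06941223144531), 51.481258392333984))
165 (((447.2464294433594, -360.70013427734375), (114.54551696777344, 131.0571746826172), 156.07040405273438), ((449.99176025390625, -360.98876953125), (128.6705322265625, 111.14981842041016), 73.98609161376953))
180 (((448.5876770019531, -362.64227294921875), (109.74689483642578, 128.44143676757812), 141.0668182373047), ((447.2380676269531, -365.25439453125), (121.37548828125, 110.89373016357422), 13.706253051757812))
knob [ 0.4416 -0.3589  0.069 ]
sq lid ((444.2821350097656, 28.077178955078125), (91.45527648925781, 91.46905517578125), 39.13233184814453) obl lid ((449.48431396484375, -172.31686401367188), (126.30538177490234, 68.60900115966797), 89.03829956054688)
```

>>> jog_arm(rows=[[0.02, -0.045, -0.003, 0, 0, 0, 60], [0.04, -0.09, -0.006, 0, 0, 0, 60], [0.06, -0.13, -0.009, 0, 0, 0, 60], [0.08, -0.1665, -0.0117, 0, 0, 0, 60], [0.12, -0.1665, -0.0117, 0, 0, 0, 60], [0.16, -0.1665, -0.0117, 0, 0, 0, 60], [0.2, -0.1665, -0.0117, 0, 0, 0, 60], [0.24, -0.1665, -0.0117, 0, 0, 0, 60], [0.262, -0.1665, -0.0117, 0, 0, 0, 60], [0.275, -0.1665, -0.0117, 0, 0, 0, 60], [0.275, -0.1665, -0.0117, 0, 0, 0, 60], [0.275, -0.1665, -0.0117, 0, 0, 0, 0], [0.275, -0.1665, -0.0117, 0, 0, 0, 0], [0.275, -0.1665, -0.0117, 0, 0, 0, 0], [0.275, -0.1665, -0.0117, 0, 0, 0, 0], [0.275, -0.1665, -0.0117, 0, 0, 0, 0], [0.275, -0.1665, -0.0117, 0, 0, 0, 0]])

```text
time: 17.35
tool_pos: [0.4423, -0.3598, 0.0462]
tcp_rot: [0.172, 1.558, -0.176]
wrist_force: [0.0, 1.3, 6.1]
width: 0.287
```

>>> jog_arm(rows=[[-0.03, 0, 0, 0, 0, 0, 0], [-0.07, 0, 0, 0, 0, 0, 0], [-0.11, 0, 0, 0, 0, 0, 0], [-0.15, 0.015, 0.003, 0, 0, 0, 0], [-0.18, 0.045, 0.008, 0, 0, 0, 0], [-0.18, 0.09, 0.015, 0, 0, 0, 0], [-0.18, 0.135, 0.023, 0, 0, 0, 0], [-0.18, 0.18, 0.03, 0, 0, 0, 0], [-0.18, 0.225, 0.038, 0, 0, 0, 0], [-0.18, 0.265, 0.045, 0, 0, 0, 0], [-0.18, 0.295, 0.05, 0, 0, 0, 0], [-0.18, 0.315, 0.053, 0, 0, 0, 0], [-0.18, 0.315, 0.053, 0, 0, 0, 0], [-0.18, 0.315, 0.053, 0, 0, 0, 0]])

```text
time: 18.75
tool_pos: [0.5619, -0.0636, 0.2257]
tcp_rot: [0.171, 1.56, -0.175]
wrist_force: [-0.7, 0.3, -1.3]
width: 0.285
```

Run:
```python
from h import *
s,im=shot('w7')
```

```text
18.75 [ 0.5619 -0.0636  0.2257] 0.2850003901931455 [[ 0.004   0.2186  0.9758]
 [-0.0032  0.9758 -0.2186]
 [-1.     -0.0023  0.0046]]
```

View pics/w7.png

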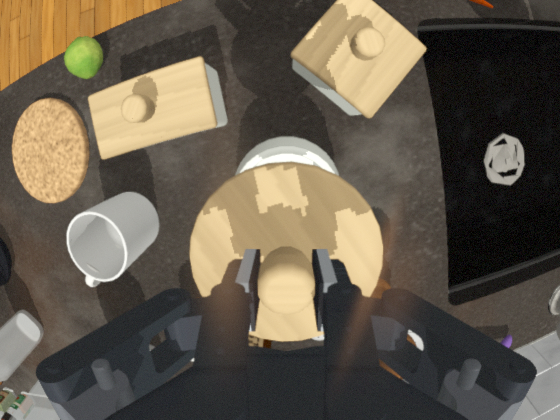

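Run:
```python
from h import *
s=pickle.load(open('w7.pkl','rb'));im=cv2.imread('pics/w7.png')
m=cv2.inRange(cv2.cvtColor(im,cv2.COLOR_BGR2HSV),(10,50,80),(28,170,255));m=cv2.morphologyEx(m,cv2.MORPH_OPEN,np.ones((5,5)))
mm=np.zeros_like(m);cv2.circle(mm,(287,255),110,255,-1);mm&=m
cs=max(cv2.findContours(mm,cv2.RETR_EXTERNAL,cv2.CHAIN_APPROX_NONE)[0],key=cv2.contourArea)
h=cv2.convexHull(cs)[:,0];h=h[h[:,1]<265]
P=np.array([onz('wrist',p,.2185,s)[:2] for p in h])*1000
A=np.c_[2*P,np.ones(len(P))];x=np.linalg.lstsq(A,(P**2).sum(1),rcond=None)[0]
print(len(P),x[:2],np.sqrt(x[2]+x[0]**2+x[1]**2))
```

```text
22 [563.8107 -63.3888] 55.89165497334431
```

Run:
```python
from h import *
from scipy.optimize import least_squares
s=pickle.load(open('w7.pkl','rb'));im=cv2.imread('pics/w7.png')
g=cv2.GaussianBlur(im,(3,3),0).astype(float);P=[];px=[]
c=np.array([287,255.])
for a in np.radians(np.arange(-170,-9,5)):
    t=np.arange(70,115,.25);q=(c+t[:,None]*[np.cos(a),np.sin(a)]).astype(np.float32)
    v=cv2.remap(g[:,:,2]-g[:,:,0],q[:,:1],q[:,1:],cv2.INTER_LINEAR)[:,0]  # wood: red>blue
    k=np.argmin(np.gradient(cv2.GaussianBlur(v[:,None],(1,9),0)[:,0]));px.append(q[k]);P.append(onz('wrist',q[k],.2185,s)[:2]*1000)
P=np.array(P)
f=lambda x:np.hypot(*(P-x[:2]).T)-51
r=least_squares(f,[562,-64],loss='soft_l1');print(r.x,f(r.x).round(1))
f2=lambda x:np.hypot(*(P-x[:2]).T)-x[2]
print(least_squares(f2,[562,-64,51],loss='soft_l1').x)
print(np.array(px)[::4])
```

```text
[563.2645 -63.673 ] [-0.5 -0.8 -0.6 -0.4 -0.5 -0.4 -0.2 -0.2  0.2  0.2  0.1  0.1  0.1  0.1
  0.4  0.1  0.4  0.3  0.2  0.3  0.3 -0.1  0.1  0.1 -0.1 -0.  -0.3 -0.3
 -0.2 -0.6 -0.6 -0.6 -0.9]
[561.8535 -63.3519  49.8157]
[[189.7502 237.8522]
 [202.5625 206.25  ]
 [224.971  181.0767]
 [254.8501 166.6689]
 [287.     161.5   ]
 [319.0644 166.9038]
 [347.7434 182.6088]
 [370.3549 206.875 ]
 [381.5415 238.3298]]
```

>>> jog_arm(rows=[[0.03, 0.0, 0.0006, 0, 0, 0, 0], [0.07, 0.0, 0.0006, 0, 0, 0, 0], [0.098, 0.0, 0.0006, 0, 0, 0, 0], [0.106, 0.0, 0.0006, 0, 0, 0, 0], [0.111, 0.0, 0.0006, 0, 0, 0, 0], [0.116, 0.0, 0.0006, 0, 0, 0, 0], [0.12, 0.0, 0.0006, 0, 0, 0, 0], [0.122, 0.0, 0.0006, 0, 0, 0, 0], [0.122, 0.0, 0.0006, 0, 0, 0, 0]])

```text
time: 19.7
tool_pos: [0.5633, -0.0648, 0.1043]
tcp_rot: [0.171, 1.558, -0.176]
wrist_force: [-0.3, -0.6, -2.3]
width: 0.285
```

Free of contact; release, retreat, and look.

>>> jog_arm(rows=[[0.003, 0, 0, 0, 0, 0, 0], [0.003, 0, 0, 0, 0, 0, 60], [0.003, 0, 0, 0, 0, 0, 60], [0.003, 0, 0, 0, 0, 0, 60], [-0.04, 0, 0, 0, 0, 0, 60], [-0.08, 0, 0, 0, 0, 0, 60], [-0.2, -0.06, -0.07, 0, 0, 0, 60], [-0.2, -0.06, -0.07, 0, 0, 0, 60], [-0.2, -0.06, -0.07, 0, 0, 0, 60], [-0.2, -0.06, -0.07, 0, 0, 0, 60], [-0.2, -0.06, -0.07, 0, 0, 0, 60]])

```text
time: 20.8
tool_pos: [0.4813, -0.1078, 0.3063]
tcp_rot: [0.172, 1.553, -0.177]
wrist_force: [0.7, 0.3, -0.5]
width: 0.599
```

Run:
```python
from h import *
s,im=shot('w8')
a=imaging.read_camera('scene')[130:380,150:430];b=imaging.read_camera('side')[90:310,160:380]
a=cv2.resize(a,(420,375));b=cv2.resize(b,(375,375));cv2.imwrite('pics/f.png',np.hstack([a,b]))
```

```text
20.8 [ 0.4813 -0.1078  0.3063] 0.5990531710455189 [[ 0.0098  0.2207  0.9753]
 [-0.0045  0.9753 -0.2207]
 [-0.9999 -0.0022  0.0105]]
```

View pics/w8.png

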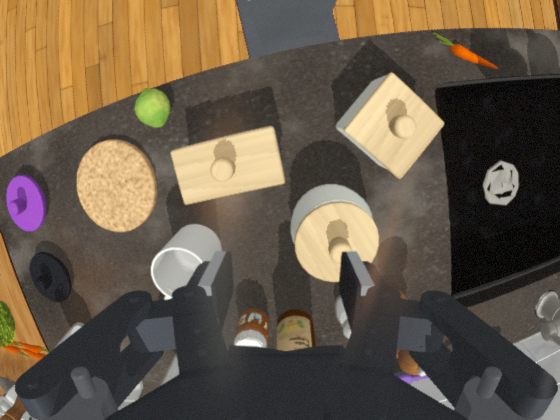

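View pics/f.png

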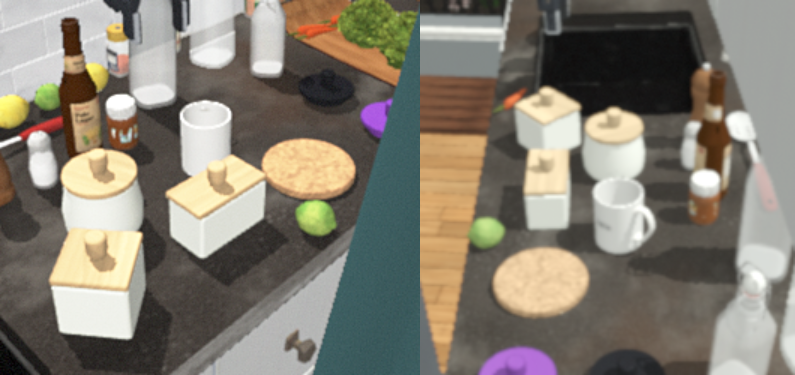

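All three lids sit flush and level on their own jars, and the stand is empty. The arm is clear, so I'm handing the job in.

Run:
```python
from h import *
from workcell import finish_job
s=pickle.load(open('w8.pkl','rb'));im=cv2.imread('pics/w8.png')
print('rnd',lid(im,s,(337,238),.095,52),'sq',lid(im,s,(395,125),.088,58),'obl',lid(im,s,(228,165),.08,62))
print(finish_job())
```

```text
rnd ((561.8045654296875, -65.87289428710938), (96.40055084228516, 101.33808898925781), 18.788883209228516) sq ((444.0085754394531, 29.024856567382812), (91.05354309082031, 90.13870239257812), 38.991031646728516) obl ((455.715087890625, -171.6737518310547), (126.59342956542969, 82.16244506835938), 89.38911437988281)
the job is handed in; nothing more can be done
None
```

Each jar now has the lid of its own shape, and the job is handed in at about 21 s of the 104 s allowed. I parked the round lid on the cork stand, then put the oblong, square and round lids on their jars in that order.

- **Seating:** The last wrist, scene and side views show all three lids flush and level, and the stand empty. Each lid was let go within about 2 mm of its fully home height, and the wrist force showed no sign of the plug catching on a rim.
- **Centring:** Measured at their home heights, the lids were within about 3 mm of the jar centres and within about half a degree of the square and oblong jars' angles. The oblong figure comes from the view before last.
- **Checks that disagreed:** In the final view the oblong lid's outline measured 82 mm wide instead of 68, about 6 mm off centre. The round lid's measured 96 mm by 101 mm instead of 102 mm across. I put both down to the outline mask: the finger partly covers the round lid, and the mask probably caught something beside the oblong lid. In the view before that, the oblong lid had measured 126 x 69 mm and been centred.
- **Mug and pepper mill:** Nothing touched them. They looked in place, but I did not measure them again at the end.

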